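# Twist a spring-nut peg into the sample rail and hang two test tiles

### The arm

A 6-joint arm with a two-finger parallel gripper is mounted at the origin on the work surface. World frame = base frame: x ahead of the robot, y to its left, z up, the work surface at z = 0. Lengths are in m, angles in rad, forces in N, time in s.
With the tool pointing down it reaches from about 0.3 to 0.875 m from the base axis. Payload 6.4 kg.
Tool frame: the origin (TCP) lies midway between the tips of the shut fingers; the grasp point (between the pads) lies 19 mm behind it (r.grasp_offset is the distance from the TCP to the grasp point, in m); z points along the fingers, y is the line along which they close (so a half turn about z gives the same grasp; the last joint's range is limited). The gripper opens to 85 mm and grips with 20 to 120 N. Pads are 22 mm wide; open, the fingers measure 114 mm over their backs; the gripper's body (76 mm by 85 mm) begins 54 mm behind the grasp point. The pads swing forward as they close: fully open they stand 13 mm farther back than shut.
Start: joints at [-0.206, 0.181, 1.607, -0, 1.354, -0.206], TCP at [0.575, 0, 0.231] pointing down, gripper open.
Joint ranges: [-2.99, 2.99], [-0.89, 2.07], [0.3, 2.58], [-1.14, 4.28], [0, 2.63], [-3.12, 3.12]. Speed limits (rad/s): [2.57, 2.57, 3.01, 3.14, 3.14, 3.14].

### API

Orientations are given as a unit quaternion [x, y, z, w].
In Python, from rig import readout, imaging, hand_in, r gives the robot as it stands.
- The arm moves only by the tool arm_command, never from a script. Its argument "moves" is a list of rows, each a list of 7 numbers: the turn, a rotation vector about the tool's x, y, z in degrees, then the shift along the tool's x, y, z in mm, then the closure in counts, from 0 (fully open) to 255 (shut). A call has 1 to 10 rows; each row is the pose to reach, as a shift and turn from the pose commanded when the call began, along the tool's axes at that moment; what a row does not reach only later rows make up. A row lasts 1/10 s, in which the tool goes at most 50 mm and 8.59 degrees, less where a joint would pass 70% of its speed; a pose out of reach is approached as far as the arm can. A call with a gripper value outside its range is refused whole. The fingers move at their own pace and stop on an object; "newtons" is the grip in N (left out, the last holds). Time passes only in rows, so rows that repeat a pose let the fingers close. It gives the time, the measured TCP pose, the force, the opening and the grip force at its end, in the units of the state.
- readout.observe(): the state, without advancing time (a new reading comes with each control period).
- imaging.camera(name): name is "scene" or "side" or "wrist"; returns the picture (400x640x3 uint8, red, green, blue); there is no depth.
- imaging.camera_params(name): a dict with "K" (3x3 intrinsics, pixels), "dist_coeffs" ([k1, k2, p1, p2, k3] as OpenCV has them; the pictures are not rectified), "camera_from_world" (4x4, takes a point from world to camera coordinates). Camera axes: x right, y up, looking along -z (the intrinsics and any distortion apply to the point x, -y, -z); pixel columns grow to the right and rows downward; lengths in m; the calibration is good to about 2 mm. A picture is of the moment at which its call begins: read the wrist's pose just before it. camera_params takes no time and is no camera call; for the wrist camera it gives the pose at the moment of the call.
- hand_in(): hands the job in; it is judged then, once.
The state is a dict: "clock": time; "joints": joint angles; "qvel": joint speeds; "joint_efforts": joint torques, N m; "eef_pos": TCP position; "eef_rot": TCP orientation; "wrist_force": force on the tool from outside, world axes, zero at the start; "moment": the same for the moment, N m; "opening": finger opening in m; "grasp_force": force on a finger pad.
Only numpy, scipy, OpenCV 4.12 (cv2) and the standard library are available. Lean on these libraries where they do the work, as an engineer would, in place of code of your own. Each camera call takes 0.05 s, during which the arm holds its last target. There are 200 camera calls.

### The job

Fit the spare peg in the sloping rail, near the middle of the gap between the two pegs already there: pass its nut through the slot, press it gently against its spring right to the rail's floor (should the fixing bolt inside the rail stop it short, try some 35 mm further along), turn it a quarter so that its grooves catch the rail's lips, and leave it locked and square to the rail. Then hang the blue test tile on it by its hole, and after that the yellow one in front of it, both down to the collar and hanging straight down the slope. Do not disturb the fitted pegs, the cups or the pile of spare tiles.

Things in the scene. Friction and masses are not known exactly. Their poses are not given: they have to be found in the camera images.
- rail_mid (a point): Middle of the slot of the rail (strut channel, 400 x 41 mm, in a white sloping stand), at mouth level. x up the slope, y along the rail, z straight out, 35 deg from vertical towards the robot. Slot 22 mm wide (x -11 to 11); its lips are 3 mm thick and reach 7 mm in, to z = -7; behind them it is 36 mm wide, floor at z = -19 mm. Rail face: x to +-21 mm, z = 0.
- batten_mid (a point): Middle of the top of the wooden batten below the rail, on which the tiles' lower ends lean; axes as rail_mid. It lies 70 mm down the slope from the slot's middle, is 16 mm wide, its top 15 mm above mouth level. The white panel between rail and batten lies 4 mm below mouth level.
- fitted_left (a point): Left fitted peg (+y), the point of its axis at the rail's mouth level; axes as rail_mid. It stands out 67 mm and carries two tiles, each 52 x 100 x 7 mm, hanging down the slope. The fitted pegs stand 250 to 280 mm apart; a peg's tile hangs clear when pegs are 75 mm apart or more.
- fitted_right (a point): Right fitted peg (-y), likewise, with one green tile.
- peg_mid (a point): Spare peg, its middle, 40 mm above its foot; 80 mm tall, 130 g, at first upright on the bench. z to its tip, x along its nut. From the foot: brass nut 0-9 mm; orange spring cap, 38 mm wide, 10-14 mm, its sleeve above; black collar, 34 mm wide, 21-30 mm; square shank, 11 x 11 mm, sides along x and y, 30-74 mm, to be gripped; 7 mm square tip to 80 mm.
- peg_foot (a point): Middle of the underside of the peg's nut; axes as peg_mid. The nut is 34 mm long (x), 18 mm wide (y), 9 mm high, corners cut back so it can turn behind the lips. Two grooves across its top (3 mm deep, floor 6 mm above the foot, x = 9.5 to 15 mm either side) take the lips. It enters with x along the rail; if it stops with the foot at mouth level it stands on the lips.
- peg_cap (a joint): How far the cap is pushed up the shank, in m, 0 to 0.0095; it rests on the rail's face as the nut goes in. Spring 4 N to start, 11 N at 9 mm. The nut can turn (90 deg, either way) once the foot is 16 to 19 mm below the mouth (19: on the floor; 13 to 14: stopped by a bolt). Released, it springs up till the lips seat in the grooves, foot 13 mm below the mouth (reads 0.003), if turned to within 10 deg.
- blue_mid (a point): Blue glazed test tile, its middle; lies glaze up on the ware board. x along its length to the hole (roughly away from the robot), y across, z up. 100 x 52 x 7 mm, 75 g; its round hole, 24 mm, lies 30 mm ahead of the middle along x.
- blue_hole (a point): Centre of the blue tile's hole, half-way through its thickness; axes as the tile's.
- yellow_mid (a point): Yellow glazed test tile, its middle; same size and axes as the blue one.
- yellow_hole (a point): Centre of the yellow tile's hole; axes as the tile's.
- board: Pale wooden ware board, 170 (x) by 270 (y) mm, 14 mm thick, fixed; origin under its middle. The two tiles lie on it side by side, about 120 mm apart.
- stand: The sloping stand with its rail and fitted pegs, 420 mm wide, fixed; origin on the bench, 115 mm right below rail_mid, z up. The rail is bolted to it from inside: somewhere between the fitted pegs, not in a known place, a bolt head on its washer (16 mm wide, 5.5 mm high) sits on the rail's floor. Within 25 mm of the bolt the nut cannot go deep enough to turn.
- cup_pink: Pink cup, 62 mm tall, 60 mm wide; origin under its middle; not to be disturbed.
- cup_mint: Mint cup, likewise.
- cup_lilac: Lilac cup, likewise.
- spare_tiles: Pile of three spare tiles, 21 mm high; not to be disturbed.
Mind the look-alikes: they are no part of the job. There is more than one size of the part that bears peg_mid; the job needs the largest. There is more than one size of the part that bears yellow_mid; the job needs the larger.

How it is judged:
By the outcome, as a careful person would: the job done as asked, in the order asked, and still so for the second after the job is handed in, with the robot touching nothing.
It also fails if it takes over 72 s, if anything falls off the work surface, if the arm or the gripper's body presses on something with over 40 N, if the wrist force passes 120 N, or if a joint passes its speed limit or range.

## Working session

There is one attempt and no reset: what is moved stays moved. The work goes in short steps, Python scripts to look and compute and a tool call to move; the robot and the scene stay as the last step left them, time stands still between calls to the robot, and variables do not carry over. Pictures are saved under pics/ and viewed, at most 10 in all, crops included, and the job is handed in when it is done.

Besides the shell and the picture viewer there is one more tool, called after "Request:" as name([rows], argument=value, ...), one row to a line, values as JSON. arm_command: Moves the arm, as the interface text tells. Its arguments: {"type":"object","properties":{"moves":{"type":"array"},"newtons":{"type":"number"}},"required":["moves"]}

```bash
ls; mkdir -p pics; cat > h.py <<'E'
import numpy as np, cv2
from scipy.spatial.transform import Rotation as R
from rig import readout, imaging, r
def P(n):
    p=imaging.camera_params(n); return np.array(p['K']),np.array(p['dist_coeffs'],float),np.array(p['camera_from_world'])
def proj(n,pts,p=None):
    K,d,T=p or P(n); q=np.atleast_2d(pts)@T[:3,:3].T+T[:3,3]; q=q*[1,-1,-1]
    return cv2.projectPoints(q,np.zeros(3),np.zeros(3),K,d)[0].reshape(-1,2)
def ray(n,uv,p=None):
    K,d,T=p or P(n); u=cv2.undistortPoints(np.array(uv,float).reshape(-1,1,2),K,d).reshape(-1,2)
    D=np.c_[u[:,0],-u[:,1],-np.ones(len(u))]@T[:3,:3]; return -T[:3,:3].T@T[:3,3],D
def onplane(n,uv,p0,nrm=(0,0,1),p=None):
    o,D=ray(n,uv,p); nrm=np.array(nrm,float); return o+D*(((np.array(p0)-o)@nrm)/(D@nrm))[:,None]
def onz(n,uv,z,p=None): return onplane(n,uv,[0,0,z],p=p)
def tri(rs):
    A=0;b=0
    for o,d in rs:
        d=d/np.linalg.norm(d); M=np.eye(3)-np.outer(d,d); A=A+M; b=b+M@o
    return np.linalg.solve(A,b)
def snap(n,f):
    p=P(n); im=imaging.camera(n)[:,:,::-1].copy(); cv2.imwrite('pics/'+f,im); np.savez('pics/'+f[:-4],K=p[0],d=p[1],T=p[2]); return im,p
E
python3 - <<'E'
from h import *
print(readout.observe())
for n in('scene','side','wrist'):
    snap(n,n+'0.png'); p=P(n); print(n,(-p[2][:3,:3].T@p[2][:3,3]).round(3),p[0][0,0],p[1])
a=cv2.imread('pics/scene0.png');cv2.imwrite('pics/v1.png',cv2.resize(a,(800,500)))
a=cv2.imread('pics/side0.png');cv2.imwrite('pics/v2.png',cv2.resize(a,(800,500)))
E
```

```text
pics
{'clock': 0.0, 'joints': array([-2.06332152e-01,  1.81548425e-01,  1.60799263e+00,  1.43417940e-06,
        1.35372417e+00, -2.06288205e-01]), 'qvel': array([-0.00091894, -0.00053285,  0.00105644,  0.00081074,  0.00147824,
        0.00036559]), 'joint_efforts': array([ 3.41415571e-04, -4.44869328e+01, -3.51340663e+01, -2.51131587e-04,
        9.11703974e-03,  3.43231875e-05]), 'eef_pos': array([5.74478302e-01, 1.08671261e-04, 2.30387390e-01]), 'eef_rot': array([ 7.07122181e-01,  7.07090886e-01, -4.57081800e-04, -7.00324689e-04]), 'wrist_force': array([0.16943408, 0.17032563, 0.26883453]), 'moment': array([ 0.04208331, -0.01982669,  0.06146285]), 'grasp_force': 0.0, 'opening': 0.0851581329256473}
scene [ 0.82  -0.602  0.777] 388.6312325852672 [-0.06248859  0.          0.          0.          0.        ]
side [ 0.292 -0.581  0.789] 371.47828348467976 [-0.05763221  0.          0.          0.          0.        ]
wrist [0.576 0.083 0.372] 355.4024750945308 [0.021542 0.       0.       0.       0.      ]
```

View pics/v1.png

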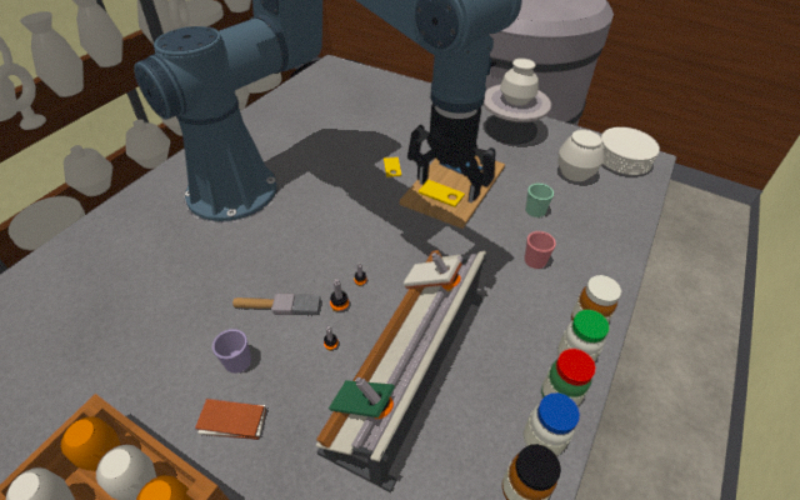

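View pics/v2.png

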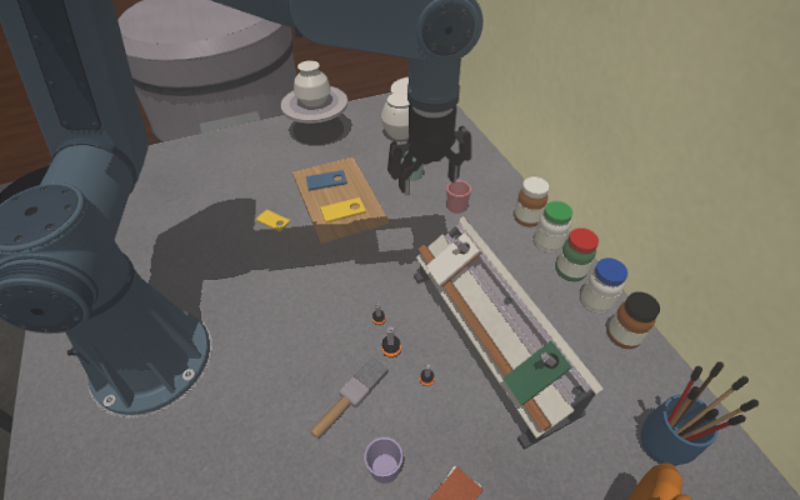

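The scene view (800 px scale) shows three upright pegs, at (339,295), (360,273) and (330,338). The largest is (339,295), which is (391,343) in the side view. There is a yellow tile on the board at (440,192) and a smaller one off the board at (392,166). The blue tile is at (327,180) in the side view. Next is a close crop of the peg, tiles and rail.

```bash
python3 - <<'E'
from h import *
a=cv2.imread('pics/scene0.png');b=cv2.imread('pics/side0.png')
def c(im,x,y,w,h,W,H): return cv2.resize(im[y:y+h,x:x+w],(W,H),interpolation=cv2.INTER_CUBIC)
top=np.hstack([c(a,250,195,140,105,400,300),c(b,290,235,80,60,400,300)])   # scene pegs/rail ; side pegs
bot=np.hstack([c(a,240,195,160,120,400,300)*0+c(b,200,120,120,90,400,300),c(b,320,170,160,120,400,300)])
cv2.imwrite('pics/v3.png',np.vstack([top,bot]))
s=1.25
def two(u,v): return tri([(o,d[0]) for o,d in (ray('scene',[np.array(u)/s]),ray('side',[np.array(v)/s]))]).round(3)
print('pegtip',two((337,284),(391,329)),two((360,265),(378,308)),two((330,329),(428,367)))
print('foot z0',onz('scene',[np.array((339,306))/s],.012),onz('side',[np.array((391,350))/s],.012))
print('yel',onz('side',[np.array((343,210))/s],.0175),'blue',onz('side',[np.array((327,180))/s],.0175))
print('left tip',two((437,257),(462,237)),'right tip',two((362,383),(549,350)))
E
```

```text
pegtip [ 0.438 -0.153  0.069] [ 0.437 -0.079  0.044] [ 0.475 -0.234  0.045]
foot z0 [[ 0.44301924 -0.16299604  0.012     ]] [[ 0.43299288 -0.16072822  0.012     ]]
yel [[0.46150503 0.23658171 0.0175    ]] blue [[0.45636802 0.36087464 0.0175    ]]
left tip [ 0.606 -0.085  0.175] right tip [ 0.623 -0.342  0.172]
```

View pics/v3.png

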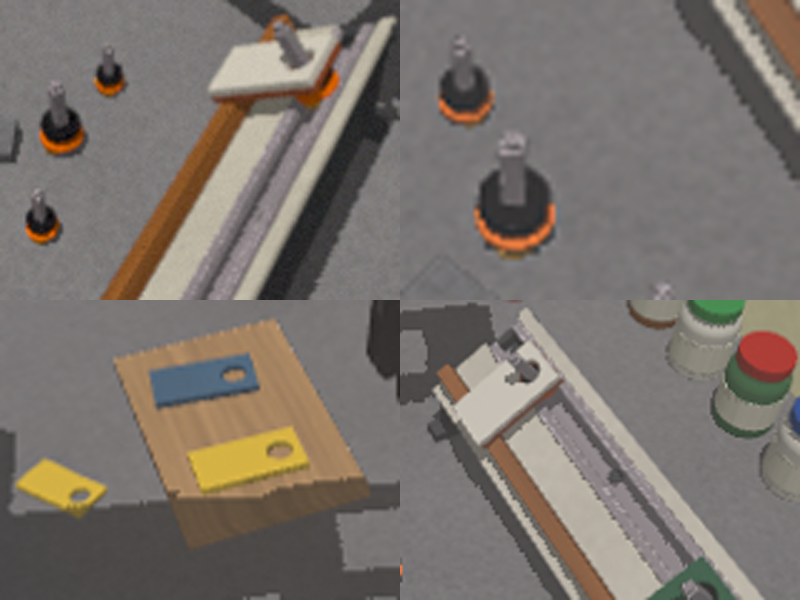

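The crops confirm it: the big peg is at side pixel (313,274), with its brass nut just showing under the cap. The yellow tile on the board is clearly longer than the loose one. There is a dark spot in the slot at side pixel (407,241), probably the bolt. I'll work out the wrist camera geometry, the rail frame and a move helper.

```bash
cat >> h.py <<'E'
def tool():
    s=readout.observe(); return np.array(s['eef_pos']),R.from_quat(s['eef_rot'])
def rel(pos,rot):
    p,q=tool(); w=(q.inv()*rot).as_rotvec(degrees=True); t=q.inv().apply(np.array(pos)-p)*1000
    print('turn',w.round(2),'shift',t.round(1)); return w,t
def frame(yaw,tilt=0):
    "tool rot: z down tilted by tilt deg away from robot about (yawed) y; yaw deg = dir of tool x"
    return None
E
python3 - <<'E'
from h import *
K,d,T=P('wrist'); p,q=tool()
C=-T[:3,:3].T@T[:3,3]
print('cam in tool',q.inv().apply(C-p).round(4)); print('optical axis/ right / up in tool',q.inv().apply(-T[2,:3]).round(3),q.inv().apply(T[0,:3]).round(3),q.inv().apply(T[1,:3]).round(3)); print(K)
# rail mouth bolt
yaw=np.arctan2(.017,.257)
def rf(yaw):
    zr=R.from_euler('z',yaw).as_matrix()@R.from_euler('y',-35,degrees=True).as_matrix(); return zr
F=rf(yaw);print(F.round(3))
for nm,t in(('L',[.606,-.085,.175]),('Rt',[.623,-.342,.172])):print(nm,(np.array(t)-.067*F[:,2]).round(4))
m=(np.array([.606,-.085,.175])+[.623,-.342,.172])/2-.067*F[:,2]
fl=m-.019*F[:,2]
b=onplane('side',[(406.8,240.8)],fl+.0055*F[:,2],F[:,2])[0]; print('bolt rail coords',F.T@(b-m),b, m)
for n,pt in(('pegmid',[.438,-.158,.04]),('yel',[.4615,.2366,.0175]),('blue',[.456,.361,.0175])): print(n,proj('wrist',[pt]))
im=cv2.imread('pics/wrist0.png');cv2.imwrite('pics/v4.png',im)
E
```

```text
cam in tool [ 0.083   0.0012 -0.1416]
optical axis/ right / up in tool [-0.323  0.     0.946] [0. 1. 0.] [ 0.946 -0.     0.323]
[[355.40247509   0.         318.26943956]
 [  0.         355.40247509 195.70790663]
 [  0.           0.           1.        ]]
[[ 0.817 -0.066 -0.572]
 [ 0.054  0.998 -0.038]
 [ 0.574  0.     0.819]]
L [ 0.6443 -0.0825  0.1201]
Rt [ 0.6613 -0.3395  0.1171]
bolt rail coords [-0.01143676  0.01447266 -0.0135    ] [ 0.65026895 -0.19662968  0.1009984 ] [ 0.65284582 -0.21096351  0.11861681]
pegmid [[193.07879565 305.70391163]]
yel [[ 173.86401489 -133.69672997]]
blue [[ 136.30604569 -379.82915955]]
```

Request:
arm_command([
  [0,0,0,-50,-45,15,100],
  [0,0,0,-100,-90,30,100],
  [0,0,0,-158,-137,50,100],
  [0,0,0,-158,-137,50,100],
  [0,0,0,-158,-137,50,100],
  [0,0,0,-158,-137,50,100],
  [0,0,0,-158,-137,50,100],
])

```text
clock: 0.85
eef_pos: [0.4382, -0.158, 0.1815]
eef_rot: [0.708, 0.707, 0.0, 0.0]
wrist_force: [0.1, -0.9, 0.7]
opening: 0.0518
grasp_force: 0.0
```

```bash
python3 - <<'E'
from h import *
im,p=snap('wrist','w1.png'); print(tool()[0],readout.observe()['opening'],proj('wrist',[[.438,-.158,.08],[.438,-.158,.0]],p))
u,v=proj('wrist',[[.438,-.158,.04]],p)[0].astype(int)
c=im[max(0,v-60):v+60,max(0,u-80):u+80]; print(max(0,u-80),max(0,v-60))
cv2.imwrite('pics/v4.png',np.vstack([cv2.resize(im,(480,300)),cv2.resize(c,(480,300),interpolation=cv2.INTER_CUBIC)*1]))
E
```

```text
[ 0.43866068 -0.15765816  0.1816305 ] 0.05187958079467189 [[316.20323135 195.82200281]
 [316.64315591 168.20521101]]
236 120
```

View pics/v4.png

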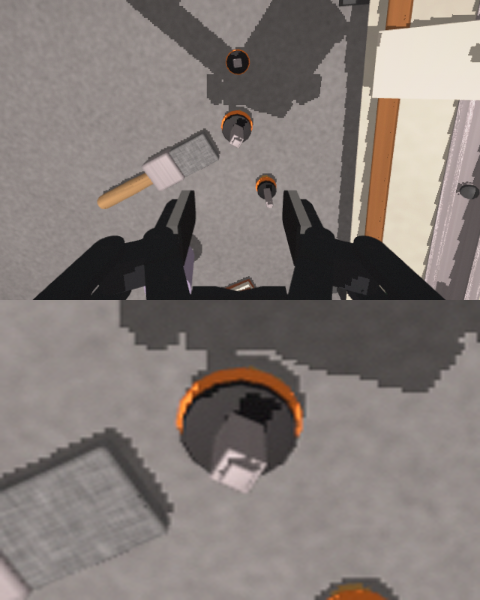

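The wrist view shows the peg tip at about (316,187) and the collar at (316,168). It also shows the bolt head in the slot at about (625,253). Next I measure these numerically.

```bash
python3 - <<'E'
from h import *
z=np.load('pics/w1.npz'); p=(z['K'],z['d'],z['T']); im=cv2.imread('pics/w1.png'); g=cv2.cvtColor(im,cv2.COLOR_BGR2GRAY)
sub=g[165:205,295:340]; 
for r0 in sub[10:36,8:34]: print(' '.join('%3d'%x for x in r0))
for th in(165,185,200):
    m=(sub>th).astype(np.uint8); n,l,s,c=cv2.connectedComponentsWithStats(m); k=l[22,21]
    ys,xs=np.nonzero(l==(k if k else 1+np.argmax(s[1:,4]))); w=onz('wrist',np.c_[xs+295,ys+165],.077,p)[:,:2]*1000
    print(th,len(xs),w.mean(0),cv2.minAreaRect(w.astype(np.float32)))
b,gg,rr=[im[...,i].astype(int) for i in range(3)]
m=((rr>140)&(rr-b>80)); m[:, :280]=0;m[:,345:]=0;m[:130]=0;m[195:]=0
ys,xs=np.nonzero(m); 
# outermost cap points: topmost orange pixel for each column
up=np.array([(x,ys[xs==x].min()-.5) for x in np.unique(xs)]); w=onz('wrist',up,.014,p)[:,:2]
A=np.c_[2*w,np.ones(len(w))]; s=np.linalg.lstsq(A,(w**2).sum(1),rcond=None)[0]; print('cap c',s[:2],'r',np.sqrt(s[2]+s[0]**2+s[1]**2))
print('bolt',onplane('wrist',[(625,253)],[0.653-.0135*-.572,-.211,.1186-.0135*.819],[-.572,-.038,.819],p))
E
```

```text
67  67  66  68  75  88  85  83  85  84  85  85  86  86  87  86  84  84  84  84  81  69  59  60  60  58
 66  67  66  69  75  85  86  84  84  86  85  86  85  88  85  87  84  84  84  86  82  70  59  59  59  60
 66  66  66  67  78  87  85  85  83  86  86  87  87  87  86  87  83  85  84  85  82  69  61  58  61  58
 65  65  66  69  80  85  85  85  84  85  86  85  85  86  85  86  84  84  83  84  82  69  59  59  60  59
 65  67  65  68  81  85  83  85  95 119  99  86  85  87  87  86  84  84  83  83  82  75  60  56  59  57
 65  63  64  69  81  85  86  88 125 173 161 130 102  87  85  87  85  83  85  84  83  73  60  61  57  56
 64  64  64  69  85  85  83 104 166 204 201 192 160 132 102  87  85  84  83  83  82  74  58  57  57  57
 64  63  62  70  85  84  92 134 193 209 210 209 202 189 148  89  85  85  85  84  83  73  58  57  57  57
 64  61  65  71  86  84 108 172 195 130 128 127 127 124 110  91 101 128  98  84  84  78  56  57  57  56
 63  64  63  72  85  93 140 198 194  88  88  87  86  88  91  91 119 173 145 125  97  79  58  58  57  55
 63  62  64  72  85 112 180 211 189  97 127 110  87  85  87  
[... 1420 characters left out ...]
42 142 144 147 146 145 145 144 145 144 145 144 143 143 142 142 144 144 146 144
140 140 143 145 145 145 146 146 146 147 147 147 145 147 146 145 142 142 144 144 144 144 143 144 145 145
165 75 [ 437.26247361 -155.08222686] ((437.3683166503906, -155.19015502929688), (6.108044147491455, 6.904991626739502), 64.17428588867188)
185 48 [ 436.76875262 -154.772809  ] ((436.8540344238281, -154.9896240234375), (5.084221839904785, 5.21065616607666), 62.261497497558594)
200 18 [ 435.86777546 -154.03884545] ((435.81683349609375, -154.44064331054688), (4.403743743896484, 2.2790868282318115), 62.25054168701172)
cap c [ 0.43681639 -0.15443629] r 0.018763226425084233
bolt [[ 0.65016642 -0.19253026  0.10102831]]
```

The cap circle and the tip agree on the peg axis: (0.437, -0.1545), with the shank at 63°. The brass seen from the side camera puts the nut's x axis at 63°. The bolt lies about 16 mm left of the gap's middle, so I'll aim about 15 mm right of it. Now I grasp the peg across nut y.

Request:
arm_command([
  [0,0,8,3,-2,20,100],
  [0,0,16,3,-2,40,100],
  [0,0,24,3,-2,60,100],
  [0,0,27,3,-2,80,100],
  [0,0,27,3,-2,110,100],
  [0,0,27,3,-2,135,100],
  [0,0,27,3,-2,147,100],
  [0,0,27,3,-2,147,100],
  [0,0,27,3,-2,147,255],
  [0,0,27,3,-2,147,255],
], newtons=30)

```text
clock: 1.9
eef_pos: [0.4373, -0.1555, 0.0356]
eef_rot: [0.852, 0.523, 0.001, 0.001]
wrist_force: [-0.3, 0.1, 0.2]
opening: 0.0238
grasp_force: 0.0
```

Request:
arm_command([
  [0,0,0,0,0,0,255],
  [0,0,0,0,0,0,255],
  [0,0,0,0,0,0,255],
], newtons=60)

```text
clock: 2.2
eef_pos: [0.4369, -0.1555, 0.0354]
eef_rot: [0.853, 0.522, 0.001, 0.001]
wrist_force: [-0.0, 1.6, 6.2]
opening: 0.0101
grasp_force: 59.2
```

```bash
cat >> h.py <<'E'
def rf(yaw): return R.from_euler('z',yaw,degrees=True).as_matrix()@R.from_euler('y',-35,degrees=True).as_matrix()
def trot(F): return R.from_matrix(np.c_[F[:,1],F[:,0],-F[:,2]])   # tool y up slope
def trot2(F,s=1): return R.from_matrix(np.c_[s*F[:,0],-s*F[:,1],-F[:,2]])  # tool x up slope (s=1)
E
python3 - <<'E'
from h import *
F=rf(3.8); m=np.array([.6528,-.211,.115]); t=m-.015*F[:,1]+.0854*F[:,2]; print(t); rel(t,trot(F)); p,q=tool(); print(q.as_matrix().round(3))
E
```

```text
[ 0.60491837 -0.22921334  0.18495558]
turn [-34.02   9.44 -29.82] shift [  10.6  183.5 -149.2]
[[ 0.454  0.891  0.002]
 [ 0.891 -0.454 -0.001]
 [-0.     0.002 -1.   ]]
```

Request:
arm_command([
  [0,0,0,0,0,-40,255],
  [0,0,0,0,0,-85,255],
  [-5,1.5,-5,0,10,-130,255],
  [-11,3,-10,2,45,-165,255],
  [-17,5,-15,4,90,-180,255],
  [-23,6.5,-20,6,130,-180,255],
  [-29,8,-25,8,165,-165,255],
  [-34,9.4,-29.8,10.6,183.5,-149,255],
  [-34,9.4,-29.8,10.6,183.5,-149,255],
  [-34,9.4,-29.8,10.6,183.5,-149,255],
])

```text
clock: 3.2
eef_pos: [0.6031, -0.2288, 0.1812]
eef_rot: [0.653, 0.696, 0.219, 0.203]
wrist_force: [-0.5, -0.2, -1.5]
opening: 0.0101
grasp_force: 58.9
```

```bash
python3 - <<'E'
from h import *
im,p=snap('wrist','w2.png'); F=rf(3.8); m=np.array([.6528,-.211,.115]); t=m-.015*F[:,1]+.0854*F[:,2]; rel(t,trot(F))
for y in(-.1,0,.06):print(proj('wrist',[m+F@np.array([x,y,0]) for x in(-.021,-.011,.011,.021)],p).round())
cv2.imwrite('pics/v5.png',im)
E
```

```text
turn [-0.24 -0.06 -0.14] shift [-0.5  2.5 -1.4]
[[295. 312.]
 [309. 312.]
 [338. 312.]
 [351. 312.]]
[[292. 184.]
 [307. 184.]
 [340. 184.]
 [355. 184.]]
[[289.  89.]
 [306.  89.]
 [342.  89.]
 [359.  89.]]
```

View pics/v5.png

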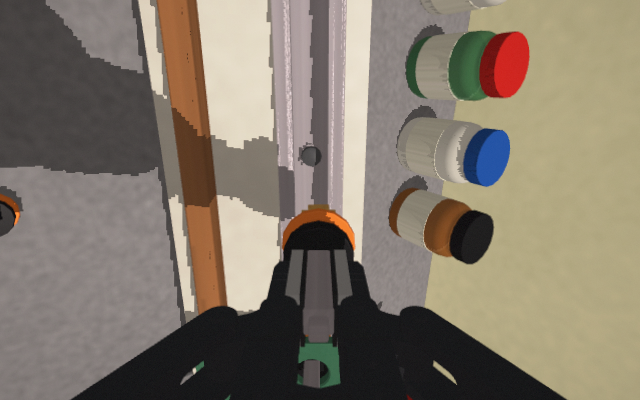

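The wrist view shows the held peg, nut end forward, and the rail running up the image at about columns 275–345. The bolt is at (311,156). I'll measure the rail edges.

```bash
python3 - <<'E'
from h import *
im=cv2.imread('pics/w2.png'); g=cv2.cvtColor(im,cv2.COLOR_BGR2GRAY)
for v in(20,60,100,130,190): print(v,' '.join(str(x) for x in cv2.blur(g,(1,7))[v,262:376:2]))
cv2.imwrite('pics/v6.png',cv2.resize(im[0:220,250:380],(470,800)[::1] if 0 else (354,600),interpolation=cv2.INTER_CUBIC))
E
```

```text
20 220 220 190 151 141 158 167 166 163 159 157 182 193 182 138 160 163 163 163 164 169 168 167 163 159 109 92 93 94 96 97 96 94 111 170 170 176 162 159 158 181 181 196 221 222 222 223 224 223 223 224 224 224 224 224 133 134
60 221 222 221 192 127 127 166 167 165 162 158 162 196 185 162 157 161 164 163 163 168 169 167 164 152 139 90 92 93 95 96 95 94 124 169 174 166 162 158 159 162 182 225 225 224 225 225 225 226 226 227 227 228 227 136 139 135
100 220 220 220 220 199 127 131 167 164 163 159 156 170 199 196 135 159 163 164 163 166 168 165 164 159 135 90 91 91 94 94 93 93 131 168 187 163 160 158 160 188 181 222 223 223 225 225 225 225 226 226 226 225 129 127 131 129
130 218 218 219 219 220 204 124 141 187 163 160 157 158 186 175 157 157 162 163 162 164 166 164 163 124 88 88 91 90 92 93 91 92 135 168 202 162 159 159 161 182 210 221 221 221 221 221 222 223 224 224 225 194 137 138 141 140
190 119 119 119 119 118 120 120 120 115 90 89 89 88 88 89 90 106 159 161 161 159 164 162 161 159 88 90 90 89 92 91 90 92 155 165 174 161 160 163 162 175 221 221 221 222 221 221 222 221 221 222 161 139 140 140 135 133
```

View pics/v6.png

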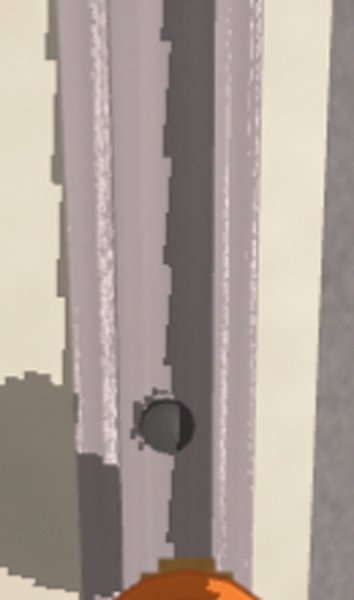

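```bash
python3 - <<'E'
from h import *
z=np.load('pics/w2.npz'); p=(z['K'],z['d'],z['T'])
uv=[(308.5,20),(309,60),(309.7,100),(309.8,130)]
w=onz('wrist',uv,.115,p); print(w.round(4))
k=np.polyfit(w[:,1],w[:,0],1); yaw=np.degrees(np.arctan(-k[0])); print('yaw',yaw,'x at y=-.211,-.226',np.polyval(k,[-.211,-.226]))
F=rf(yaw)
L=onplane('wrist',[(271,20),(273,60),(275,100),(276,130)],w[0],F[:,2],p);Rr=onplane('wrist',[(346,20),(345,60),(344.5,100),(343.5,130)],w[0],F[:,2],p)
print('widths',np.linalg.norm(L-Rr,axis=1))
m=np.array([np.polyval(k,-.211),-.211,.115])
b=onplane('wrist',[(311.5,156)],m-.0135*F[:,2],F[:,2],p)[0]; print('bolt',F.T@(b-m))
# check vs scene/side: same edges predicted
for n in('scene','side'):
  print(n,(proj(n,[m+F@np.array([x,y,0]) for y in(.05,-.05) for x in(-.021,.021)])).round(1).tolist())
tips=[np.array([.606,-.085,.175]),np.array([.623,-.342,.172])]
for t in tips: print('tip',F.T@(t-m))
cs,T=tool()
tool_now=F.T@(cs-m); print('tool in rail',tool_now)
E
```

```text
[[ 0.6358 -0.115   0.115 ]
 [ 0.6372 -0.1355  0.115 ]
 [ 0.6389 -0.1576  0.115 ]
 [ 0.6399 -0.1752  0.115 ]]
yaw 3.9751457389275373 x at y=-.211,-.226 [0.64246335 0.64350571]
widths [0.04150696 0.04126787 0.0412881  0.04121483]
bolt [ 0.00045193  0.01673226 -0.0135    ]
scene [[337.8, 253.6], [353.8, 252.9], [316.8, 291.1], [333.3, 291.8]]
side [[388.6, 232.9], [402.7, 221.2], [413.8, 266.4], [429.1, 254.1]]
tip [0.01177254 0.12822465 0.06500325]
tip [ 0.00934972 -0.12933557  0.06303741]
tool in rail [ 0.00589051 -0.01507034  0.0781178 ]
```

Rail width checks at 41.3 mm and the bolt sits at x≈0.5 mm in the slot, y=+16.7 mm from mid. Aligning the peg over the slot middle at y=-15.

```bash
cat >> h.py <<'E'
F=rf(3.975); M=np.array([.64246,-.211,.115])
def inrail():
    p,q=tool(); print('tool in rail mm',(F.T@(p-M)*1000).round(1),'rot err',(q.inv()*trot(F)).as_rotvec(degrees=True).round(2))
def goto(x,y,z,rot=None): return rel(M+F@np.array([x,y,z])/1000,rot or trot(F))
E
python3 - <<'E'
from h import *
inrail(); goto(0,-15,43); goto(0,-15,16)
E
```

```text
tool in rail mm [  5.9 -15.1  78.1] rot err [-0.24  0.04 -0.28]
turn [-0.24  0.04 -0.28] shift [ 0.1 -5.7 35.1]
turn [-0.24  0.04 -0.28] shift [ 0.1 -5.6 62.1]
```

Request:
arm_command([
  [-0.2,0,-0.3,0,-5.7,10,255],
  [-0.2,0,-0.3,0,-5.7,25,255],
  [-0.2,0,-0.3,0,-5.7,35,255],
  [-0.2,0,-0.3,0,-5.7,35,255],
  [-0.2,0,-0.3,0,-5.7,35,255],
])

```text
clock: 3.75
eef_pos: [0.6198, -0.2276, 0.1518]
eef_rot: [0.65, 0.698, 0.22, 0.206]
wrist_force: [-0.1, -0.2, -0.5]
opening: 0.0102
grasp_force: 58.9
```

```bash
python3 - <<'E'
from h import *
snap('wrist','w3.png'); inrail(); im=cv2.imread('pics/w3.png'); cv2.imwrite('pics/v7.png',cv2.resize(im[60:300,220:420],(500,600),interpolation=cv2.INTER_CUBIC)); print(readout.observe()['wrist_force'])
E
```

```text
tool in rail mm [  1.8 -15.2  43.9] rot err [0.09 0.1  0.15]
[ 0.53522133 -0.27903402 -0.99731485]
```

View pics/v7.png

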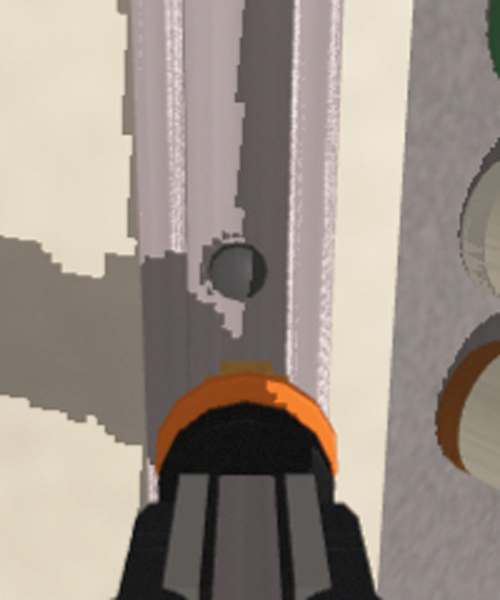

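The nut (columns about 218–272 in the crop) sits about 1.5 mm up-slope of the slot centre (about 238). That agrees with the 1.8 mm readout, so I'll correct it and check.

Request:
arm_command([
  [0,0,0,0.2,-1.7,0,255],
  [0,0,0,0.2,-1.7,0,255],
  [0,0,0,0.2,-1.7,0,255],
])

```text
clock: 4.1
eef_pos: [0.6182, -0.2279, 0.1507]
eef_rot: [0.65, 0.698, 0.22, 0.206]
wrist_force: [-0.5, 0.3, -0.8]
opening: 0.0101
grasp_force: 58.9
```

```bash
python3 - <<'E'
from h import *
inrail(); im,p=snap('wrist','w4.png')
inrail()
g=cv2.cvtColor(im,cv2.COLOR_BGR2GRAY)
for v in (195,200,203): print(v,' '.join(str(x) for x in g[v,274:360]))
v=207;print([tuple(x) for x in im[v,304:334]])
E
```

```text
tool in rail mm [ -0.4 -15.2  43.8] rot err [0.08 0.1  0.12]
tool in rail mm [ -0.4 -15.2  43.7] rot err [0.08 0.1  0.11]
195 122 123 122 121 123 121 116 91 92 91 90 89 89 90 90 88 89 88 89 90 91 91 90 90 86 87 90 90 92 92 91 91 90 89 91 94 92 93 89 90 91 112 162 160 160 148 89 91 92 92 91 89 90 92 91 91 92 92 91 92 92 92 92 109 163 167 166 169 170 165 164 163 161 162 161 163 166 170 180 184 178 180 213 224 224 223
200 121 120 121 122 123 122 117 98 92 91 89 90 92 89 88 88 89 87 88 89 90 92 90 88 88 86 89 88 89 92 91 91 89 90 91 91 93 91 91 90 112 161 162 162 147 90 91 90 90 91 90 89 89 92 92 93 92 91 92 92 93 92 90 123 188 167 165 164 164 165 164 163 162 162 162 163 165 166 171 179 170 195 223 223 223 223
203 121 122 122 121 121 120 116 96 92 91 91 91 90 90 90 89 89 89 89 89 90 92 91 89 87 86 89 91 90 91 92 91 90 90 90 93 92 92 90 90 111 162 162 162 148 90 90 90 91 92 91 89 90 91 94 92 92 91 91 91 91 92 88 123 190 166 164 164 164 164 163 164 162 161 162 165 167 170 168 169 174 206 224 224 225 224
[(np.uint8(88), np.uint8(88), np.uint8(96)), (np.uint8(88), np.uint8(88), np.uint8(96))
[... 555 characters left out ...]
np.uint8(87), np.uint8(118)), (np.uint8(43), np.uint8(87), np.uint8(118)), (np.uint8(43), np.uint8(87), np.uint8(118)), (np.uint8(43), np.uint8(85), np.uint8(117)), (np.uint8(39), np.uint8(83), np.uint8(115)), (np.uint8(40), np.uint8(83), np.uint8(114)), (np.uint8(39), np.uint8(80), np.uint8(111)), (np.uint8(40), np.uint8(83), np.uint8(114)), (np.uint8(39), np.uint8(83), np.uint8(114)), (np.uint8(41), np.uint8(84), np.uint8(117)), (np.uint8(52), np.uint8(85), np.uint8(113)), (np.uint8(81), np.uint8(88), np.uint8(101)), (np.uint8(90), np.uint8(89), np.uint8(98)), (np.uint8(90), np.uint8(89), np.uint8(97)), (np.uint8(88), np.uint8(88), np.uint8(97)), (np.uint8(89), np.uint8(89), np.uint8(98))]
```

The nut's middle is at column 318.0 and the rail's at 317.6, so they are aligned. Inserting gently.

Request:
arm_command([
  [0,0,0,0,0.2,4,255],
  [0,0,0,0,0.2,8,255],
  [0,0,0,0,0.2,12,255],
  [0,0,0,0,0.2,15,255],
  [0,0,0,0,0.2,17,255],
  [0,0,0,0,0.2,17,255],
])

```text
clock: 4.75
eef_pos: [0.6282, -0.2269, 0.1361]
eef_rot: [0.65, 0.698, 0.22, 0.206]
wrist_force: [-0.7, 0.1, -0.5]
opening: 0.01
grasp_force: 59.0
```

```bash
python3 -c "
from h import *
inrail(); print(F.T@readout.observe()['wrist_force'])"
```

```text
tool in rail mm [ -0.4 -14.9  26.1] rot err [0.04 0.06 0.11]
[-0.81643876  0.10914945  0.01759718]
```

Request:
arm_command([
  [0,0,0,0,0.2,2,255],
  [0,0,0,0,0.2,4,255],
  [0,0,0,0,0.2,6,255],
  [0,0,0,0,0.2,8,255],
  [0,0,0,0,0.2,9,255],
  [0,0,0,0,0.2,9,255],
])

```text
clock: 5.35
eef_pos: [0.6332, -0.2266, 0.1295]
eef_rot: [0.65, 0.698, 0.22, 0.206]
wrist_force: [-9.0, 1.3, 5.3]
opening: 0.0099
grasp_force: 60.1
```

```bash
python3 -c "
from h import *
inrail(); print(F.T@readout.observe()['wrist_force'])"
```

```text
tool in rail mm [ -0.1 -15.   17.8] rot err [0.05 0.06 0.14]
[-4.2176053   1.95924811  9.41410549]
```

Request:
arm_command([
  [0,0,0,0,0,1,255],
  [0,0,0,0,0,1.6,255],
  [0,0,0,0,0,1.6,255],
])

```text
clock: 5.65
eef_pos: [0.6338, -0.2266, 0.1287]
eef_rot: [0.65, 0.698, 0.22, 0.206]
wrist_force: [-16.0, 2.5, 11.1]
opening: 0.0102
grasp_force: 61.6
```

```bash
python3 -c "
from h import *
inrail(); s=readout.observe(); print(F.T@s['wrist_force'],s['joints'])"
```

```text
tool in rail mm [ -0.  -15.   16.8] rot err [0.05 0.05 0.17]
[-6.59194898  3.63047264 18.10572617] [-0.72001934  0.25000935  1.88704283  0.71005445  0.67441177 -1.28393064]
```

On the floor: foot at about -18.6 mm, 18 N. Easing slightly and turning a quarter (joint 6 goes to about +0.29).

Request:
arm_command([
  [0,0,8,0,-0.1,-0.6,255],
  [0,0,16,0,-0.2,-0.6,255],
  [0,0,24,0,-0.3,-0.6,255],
  [0,0,32,0.1,-0.4,-0.6,255],
  [0,0,40,0.1,-0.4,-0.6,255],
  [0,0,48,0.2,-0.5,-0.6,255],
  [0,0,48,0.2,-0.5,-0.6,255],
])

```text
clock: 6.35
eef_pos: [0.6343, -0.2276, 0.1299]
eef_rot: [0.878, 0.371, 0.285, 0.1]
wrist_force: [-6.5, -1.1, 7.6]
opening: 0.0104
grasp_force: 60.3
```

```bash
python3 -c "
from h import *
inrail(); s=readout.observe(); print(F.T@s['wrist_force'],F.T@s['moment'],s['joints'])"
```

```text
tool in rail mm [  1.  -16.   17.5] rot err [  0.27   0.11 -48.08]
[-1.04322852 -0.68452484  9.9506297 ] [-0.02196866  0.52413006 -0.07057485] [-0.72059043  0.24860824  1.8869922   0.71161107  0.67255769 -0.44294163]
```

```bash
python3 -c "
from h import *
goto(-0.3,-15,17.2,trot2(F))"
```

```text
turn [ 0.27 -0.11 41.92] shift [-0.3 -1.6  0.3]
```

Request:
arm_command([
  [0,0,8,0,-0.4,0.3,255],
  [0.1,0,16,-0.1,-0.7,0.3,255],
  [0.2,0,24,-0.2,-1,0.3,255],
  [0.3,-0.1,32,-0.3,-1.3,0.3,255],
  [0.3,-0.1,40,-0.3,-1.5,0.3,255],
  [0.3,-0.1,41.9,-0.3,-1.5,0.3,255],
  [0.3,-0.1,41.9,-0.3,-1.5,0.3,255],
])

```text
clock: 7.05
eef_pos: [0.6334, -0.2267, 0.1289]
eef_rot: [0.953, 0.035, 0.3, -0.01]
wrist_force: [-6.7, -0.1, 7.1]
opening: 0.0101
grasp_force: 60.3
```

```bash
python3 -c "
from h import *
inrail(); s=readout.observe(); print(F.T@s['wrist_force'],F.T@s['moment'],s['joints']); goto(0,-15,22.4,trot2(F))"
```

```text
tool in rail mm [ -0.3 -15.1  17.2] rot err [-4.000e-02 -2.000e-02 -8.981e+01]
[-1.38266025  0.31302903  9.61298239] [-0.00674792  0.50650739  0.03184327] [-0.7211022   0.24972847  1.88646994  0.7086947   0.6774193   0.28697864]
turn [-0.03  0.01  0.19] shift [ 0.3 -0.1 -5.2]
```

Request:
arm_command([
  [0,0,0.2,0.2,0,-2,255],
  [0,0,0.2,0.3,0,-4,255],
  [0,0,0.2,0.3,0,-5,255],
  [0,0,0.2,0.3,0,-6.5,255],
  [0,0,0.2,0.3,0,-6.5,255],
])

```text
clock: 7.55
eef_pos: [0.6301, -0.2268, 0.1335]
eef_rot: [0.953, 0.033, 0.3, -0.011]
wrist_force: [2.3, -2.2, 0.1]
opening: 0.0096
grasp_force: 61.1
```

```bash
python3 -c "
from h import *
inrail(); s=readout.observe(); print(F.T@s['wrist_force'],F.T@s['moment'])"
```

```text
tool in rail mm [ -0.4 -14.9  22.9] rot err [-5.e-02 -0.e+00 -9.e+01]
[ 1.81254908 -2.36702791 -1.17894964] [-0.51703653 -0.03601029  0.08135542]
```

It's caught: at foot about -13 mm the lips hold it against the pull. Releasing and backing straight out.

Request:
arm_command([
  [0,0,0,0,0,0.3,130],
  [0,0,0,0,0,0.3,130],
  [0,0,0,0,0,0.3,130],
  [0,0,0,0,0,-10,130],
  [0,0,0,0,0,-40,130],
  [0,0,0,0,0,-80,130],
  [0,0,0,0,0,-120,100],
  [0,0,0,0,0,-120,100],
  [0,0,0,0,0,-120,100],
])

```text
clock: 8.45
eef_pos: [0.5607, -0.2316, 0.2329]
eef_rot: [0.953, 0.034, 0.3, -0.01]
wrist_force: [0.5, 0.2, -0.3]
opening: 0.0515
grasp_force: 0.0
```

```bash
python3 - <<'E'
from h import *
inrail(); im,p=snap('wrist','w5.png'); a,_=snap('side','s1.png')
print(proj('wrist',[M+F@np.array([0,-.015,z]) for z in(0,.017,.067)],p).round(),proj('side',[M+F@np.array([0,-.015,z]) for z in(0,.067)]).round())
cv2.imwrite('pics/v8.png',np.vstack([cv2.resize(im,(480,300)),cv2.resize(a[180:305,320:520],(480,300),interpolation=cv2.INTER_CUBIC)]))
rel([.456,.30,.26],R.from_matrix(np.c_[[1,0,0],[0,-1,0],[0,0,-1]]))
E
```

```text
tool in rail mm [ -0.4 -14.9 144.1] rot err [-4.000e-02  1.000e-02 -8.995e+01]
[[318. 180.]
 [318. 186.]
 [318. 208.]] [[412. 248.]
 [401. 240.]]
turn [ -1.41 -34.79   3.9 ] shift [ -38.6 -536.7  -60.9]
```

View pics/v8.png

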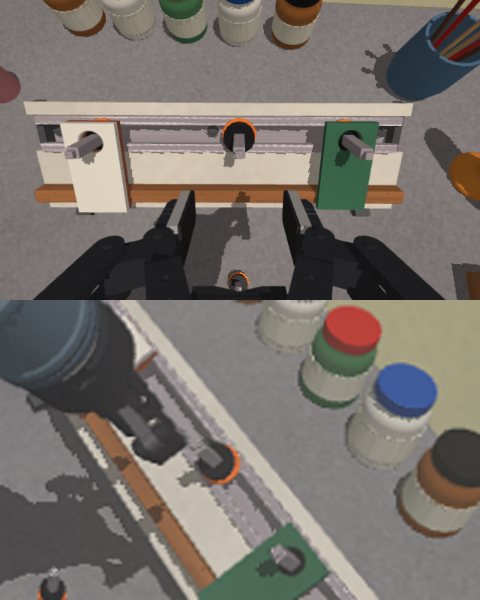

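The wrist view shows the new peg upright with its axis at about (319,197), between the fitted pegs, its cap on the rail and its shank square to it. Now over to the board.

Request:
arm_command([
  [0,-4,0.4,-5,-50,-40,100],
  [-0.2,-8,0.8,-8,-100,-60,100],
  [-0.4,-12,1.2,-12,-150,-61,100],
  [-0.6,-16,1.6,-16,-200,-61,100],
  [-0.8,-20,2,-20,-250,-61,100],
  [-1,-24,2.5,-25,-300,-61,100],
  [-1.2,-28,3,-30,-350,-61,100],
  [-1.3,-32,3.5,-35,-400,-61,100],
  [-1.4,-34.8,3.9,-38,-450,-61,100],
  [-1.4,-34.8,3.9,-38.6,-500,-61,100],
])

```text
clock: 9.55
eef_pos: [0.4598, 0.2478, 0.2582]
eef_rot: [1.0, 0.0, -0.002, 0.001]
wrist_force: [0.4, 0.4, -0.2]
opening: 0.052
grasp_force: 0.0
```

```bash
python3 - <<'E'
from h import *
rel([.456,.30,.26],R.from_matrix(np.c_[[1,0,0],[0,-1,0],[0,0,-1]])); print(readout.observe()['joints'])
E
```

```text
turn [0.12 0.23 0.04] shift [ -3.8 -52.2  -1.9]
[ 2.67353976e-01  4.28218120e-02  1.70369374e+00 -8.95232040e-04
  1.39953237e+00  1.83757666e+00]
```

Request:
arm_command([
  [0,0,0,-4,-40,-2,0],
  [0,0,0,-4,-52,-2,0],
  [0,0,0,-4,-52,-2,0],
  [0,0,0,-4,-52,-2,0],
])

```text
clock: 9.95
eef_pos: [0.4563, 0.2966, 0.2612]
eef_rot: [1.0, 0.0, -0.001, 0.001]
wrist_force: [-0.5, -0.1, -0.5]
opening: 0.0856
grasp_force: 0.0
```

```bash
cat >> h.py <<'E'
def tiles(im,p,z=.021,view='wrist'):
    hsv=cv2.cvtColor(im,cv2.COLOR_BGR2HSV); out={}
    for n,lo,hi in(('blue',(95,80,40),(125,255,255)),('yellow',(20,120,120),(35,255,255))):
        m=cv2.inRange(hsv,lo,hi); cs,h=cv2.findContours(m,cv2.RETR_CCOMP,cv2.CHAIN_APPROX_NONE)
        for i,c in enumerate(cs):
            if h[0][i][3]>=0 or cv2.contourArea(c)<400: continue
            w=onz(view,c.reshape(-1,2).astype(float),z,p)[:,:2]*1000; rc=cv2.minAreaRect(w.astype(np.float32))
            hole=None; j=h[0][i][2]; best=0
            while j>=0:
                if cv2.contourArea(cs[j])>best:
                    best=cv2.contourArea(cs[j]); hw=onz(view,cs[j].reshape(-1,2).astype(float),z,p)[:,:2]*1000; hole=(cv2.minEnclosingCircle(hw.astype(np.float32)),hw.mean(0))
                j=h[0][j][0]
            print(n,'pix',c.reshape(-1,2).mean(0).round(),'rect',[np.round(q,1) for q in rc],'hole',hole)
E
python3 - <<'E'
from h import *
im,p=snap('wrist','w6.png'); print(tool()[0]); tiles(im,p); cv2.imwrite('pics/v9.png',cv2.resize(im,(560,350)))
E
```

```text
[0.45654349 0.29615307 0.26157842]
blue pix [256. 153.] rect [array([456.8, 363.6]), array([50.7, 99.2]), np.float64(83.4)] hole (((486.56097412109375, 359.90521240234375), 13.200860977172852), array([486.59746129, 359.98261254]))
yellow pix [327. 273.] rect [array([308.7, 285.4]), array([39.8, 73.7]), np.float64(37.2)] hole (((322.47216796875, 268.4914245605469), 9.388500213623047), array([322.36629768, 268.33195102]))
yellow pix [370. 147.] rect [array([463.4, 239.4]), array([ 53. , 100.5]), np.float64(88.8)] hole (((493.7534484863281, 239.1527557373047), 12.379634857177734), array([493.58428573, 239.07526837]))
```

View pics/v9.png

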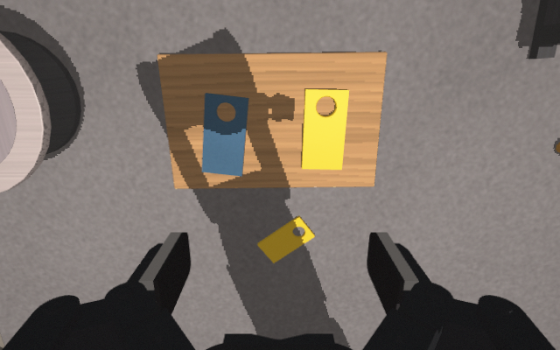

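Both tiles are found: blue at (457,364) heading -6.7°, yellow at (463,239) heading -0.8°, both 100×52 with 24 mm holes. The small yellow one (74×40) is the decoy. Grasping blue by its edges.

Request:
arm_command([
  [0,0,3,0,-35,30,0],
  [0,0,6.7,0,-67,70,0],
  [0,0,6.7,0,-67,115,0],
  [0,0,6.7,0,-67,160,0],
  [0,0,6.7,0,-67,200,0],
  [0,0,6.7,0,-67,220,0],
  [0,0,6.7,0,-67,220,0],
])

```text
clock: 10.7
eef_pos: [0.4547, 0.361, 0.0387]
eef_rot: [0.998, -0.06, -0.003, 0.002]
wrist_force: [-0.2, -0.2, -0.1]
opening: 0.0853
grasp_force: 0.0
```

```bash
python3 - <<'E'
from h import *
im,p=snap('wrist','w7.png'); print(tool()[0]); tiles(im,p)
rel([.4568,.3636,.0125],R.from_euler('z',-6.7,degrees=True)*R.from_matrix(np.c_[[1,0,0],[0,-1,0],[0,0,-1]]))
E
```

```text
[0.45633108 0.36215705 0.04116455]
blue pix [311. 237.] rect [array([457.4, 364.3]), array([51. , 99.8]), np.float64(83.4)] hole (((488.0951232910156, 360.6274108886719), 12.105549812316895), array([487.80576231, 360.59869764]))
yellow pix [567. 195.] rect [array([463.9, 241.6]), array([ 55.7, 100.9]), np.float64(88.9)] hole (((494.80133056640625, 242.75990295410156), 11.556513786315918), array([494.64274938, 242.05836441]))
turn [ 0.16  0.11 -0.12] shift [ 0.3 -1.6 28.7]
```

Request:
arm_command([
  [0,0,0,0.5,-2,12,0],
  [0,0,0,0.5,-2,22,0],
  [0,0,0,0.5,-2,28.5,0],
  [0,0,0,0.5,-2,28.5,0],
  [0,0,0,0.5,-2,28.5,0],
], newtons=30)

```text
clock: 11.25
eef_pos: [0.4575, 0.3662, 0.014]
eef_rot: [0.998, -0.058, 0.0, 0.0]
wrist_force: [1.4, 0.5, 1.0]
opening: 0.0855
grasp_force: 0.0
```

Request:
arm_command([
  [0,0,0,0,0,0,60],
  [0,0,0,0,0,0,255],
  [0,0,0,0,0,0,255],
  [0,0,0,0,0,0,255],
  [0,0,0,0,0,0,255],
], newtons=30)

```text
clock: 11.75
eef_pos: [0.4579, 0.3664, 0.0146]
eef_rot: [0.998, -0.058, 0.001, 0.0]
wrist_force: [-1.6, -0.9, 5.5]
opening: 0.0504
grasp_force: 31.3
```

Gripped at 50 mm with 31 N. Lifting and computing the carry.

Request:
arm_command([
  [0,0,0,0,0,-15,255],
  [0,0,0,0,0,-40,255],
  [0,0,0,0,0,-85,255],
  [0,0,0,0,0,-130,255],
  [0,0,0,0,0,-180,255],
  [0,0,0,0,0,-200,255],
  [0,0,0,0,0,-200,255],
], newtons=45)

```text
clock: 12.45
eef_pos: [0.4595, 0.3674, 0.2193]
eef_rot: [0.998, -0.058, 0.004, -0.002]
wrist_force: [0.8, 0.5, 0.2]
opening: 0.0502
grasp_force: 46.9
```

```bash
python3 - <<'E'
from h import *
p,q=tool(); z=.0175-.0146+p[2]-.0146+.0146
im,c=snap('wrist','w8.png'); tiles(im,c,p[2]+.0029+.0035); print(p,readout.observe()['joints'].round(2))
goto(-33,-15,110,trot2(F))
E
```

```text
blue pix [318. 265.] rect [array([459.6, 367.4]), array([51.2, 99.7]), np.float64(83.7)] hole (((490.5407409667969, 363.95947265625), 11.94842529296875), array([490.08321113, 363.92562892]))
yellow pix [425. 277.] rect [array([455. , 322.4]), array([16.5, 10. ]), np.float64(35.9)] hole None
yellow pix [450. 144.] rect [array([510.5, 310.4]), array([21.6, 40.3]), np.float64(88.6)] hole (((522.5210571289062, 310.40093994140625), 4.867012977600098), array([522.53591031, 310.53355837]))
[0.45945403 0.3674116  0.21929647] [ 0.47  0.22  1.6  -0.    1.32  2.16]
turn [  3.19  34.64 -10.36] shift [164.6 583.7  29.7]
```

Request:
arm_command([
  [0,4,-1,15,45,-20,255],
  [0.6,8,-2,30,95,-20,255],
  [1,12,-3,45,145,-20,255],
  [1.4,16,-4,60,195,-20,255],
  [1.8,20,-5,75,245,-20,255],
  [2.2,24,-6,95,295,-20,255],
  [2.6,28,-7.5,110,345,-20,255],
  [3,32,-9,125,395,-20,255],
  [3.2,34.6,-10.4,140,445,-10,255],
  [3.2,34.6,-10.4,155,495,0,255],
])

```text
clock: 13.5
eef_pos: [0.5438, -0.0981, 0.2188]
eef_rot: [0.954, 0.034, 0.298, -0.011]
wrist_force: [1.7, 0.5, -0.1]
opening: 0.05
grasp_force: 47.0
```

```bash
python3 - <<'E'
from h import *
inrail();goto(-33,-15,110,trot2(F))
E
```

```text
tool in rail mm [-14.7 119.4 137.1] rot err [ -0.28   0.21 -89.95]
turn [-0.04  0.31  0.05] shift [-18.3 134.4  27. ]
```

Request:
arm_command([
  [0,0.1,0,-6,40,3,255],
  [0,0.2,0,-12,85,10,255],
  [0,0.3,0,-18.3,120,20,255],
  [0,0.3,0,-18.3,134.4,27,255],
  [0,0.3,0,-18.3,134.4,27,255],
  [0,0.3,0,-18.3,134.4,27,255],
  [0,0.3,0,-18.3,134.4,27,255],
])

```text
clock: 14.2
eef_pos: [0.555, -0.2302, 0.1882]
eef_rot: [0.953, 0.034, 0.3, -0.011]
wrist_force: [-0.9, 0.0, -0.6]
opening: 0.05
grasp_force: 47.0
```

```bash
python3 - <<'E'
from h import *
inrail();im,p=snap('wrist','w9.png')
g=im
print('pred tip',proj('wrist',[M+F@np.array([0,-.015,z]) for z in(.067,.03)],p).round(1),'hole',proj('wrist',[tool()[0]+tool()[1].apply([.0305,0,-.003])],p).round(1))
cv2.imwrite('pics/v10.png',cv2.resize(im[80:330,180:460],(672,600)))
goto(-33,-15,80,trot2(F));goto(-35,-15,17.7,trot2(F))
E
```

```text
tool in rail mm [-30.6 -13.1 110.8] rot err [-6.000e-02 -3.000e-02 -8.991e+01]
pred tip [[321.6 177.9]
 [321.1 162. ]] hole [[318.2 208.1]]
turn [-0.02 -0.02  0.13] shift [-2.9  1.8 31.1]
turn [-0.02 -0.02  0.13] shift [-4.9  1.8 93.4]
```

View pics/v10.png

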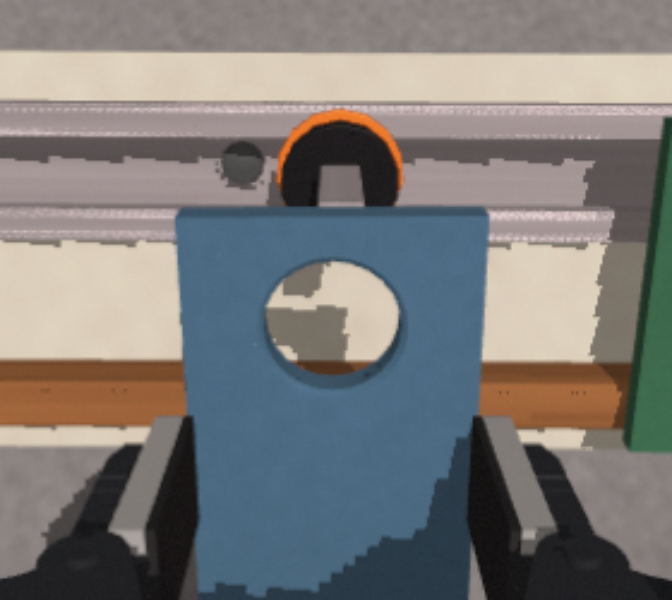

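The view shows the hole centre at (319,212) and the peg axis at column 322, so the hole needs to go about 1.8 mm to the right. That matches the readout. I'll lower onto the peg.

Request:
arm_command([
  [0,0,0,-2,1.8,10,255],
  [0,0,0,-2.5,1.8,20,255],
  [0,0,0,-2.5,1.8,31,255],
  [0,0,0,-2.5,1.8,31,255],
  [0,0,0,-2.5,1.8,31,255],
])

```text
clock: 14.75
eef_pos: [0.5713, -0.232, 0.1614]
eef_rot: [0.953, 0.034, 0.3, -0.01]
wrist_force: [0.2, 0.3, -0.7]
opening: 0.05
grasp_force: 47.0
```

```bash
python3 - <<'E'
from h import *
inrail();im,p=snap('wrist','w10.png')
hsv=cv2.cvtColor(im,cv2.COLOR_BGR2HSV); m=cv2.inRange(hsv,(95,80,40),(125,255,255)); m[:, :200]=0; m[:,440:]=0
cs,h=cv2.findContours(m,cv2.RETR_CCOMP,cv2.CHAIN_APPROX_NONE)
P0,Q=tool()
for i,c in enumerate(cs):
    if cv2.contourArea(c)>500:
        w=onplane('wrist',c.reshape(-1,2).astype(float),P0+Q.apply([0,0,-.0065]),F[:,2],p); t=Q.inv().apply(w-P0)*1000; print(h[0][i][3],cv2.minAreaRect(t[:,:2].astype(np.float32)), cv2.minEnclosingCircle(t[:,:2].astype(np.float32)))
print('tip pred',proj('wrist',[M+F@np.array([0,-.015,.067])],p))
print(F.T@readout.observe()['wrist_force'])
goto(-33,-15,50,trot2(F));goto(-33,-15,20,trot2(F))
E
```

```text
tool in rail mm [-32.7 -16.   79.5] rot err [-3.000e-02 -1.000e-02 -8.992e+01]
-1 ((-0.3613548278808594, -0.117279052734375), (50.850791931152344, 99.78287506103516), 89.78013610839844) ((-0.6574615240097046, -0.35077863931655884), 55.305320739746094)
0 ((29.962665557861328, -0.17331218719482422), (22.611122131347656, 22.168140411376953), 52.11695861816406) ((30.594585418701172, -0.2734941244125366), 11.808691024780273)
tip pred [[315.70594421 192.23491932]]
[-0.85758937 -0.04341487 -0.91092492]
turn [ 0.01 -0.02  0.09] shift [-0.6 -1.4 29.9]
turn [ 0.01 -0.02  0.09] shift [-0.6 -1.4 59.9]
```

Request:
arm_command([
  [0,0,0,0,-0.8,8,255],
  [0,0,0,0,-0.8,18,255],
  [0,0,0,0,-0.8,28,255],
  [0,0,0,0,-0.8,38,255],
  [0,0,0,0,-0.8,48,255],
  [0,0,0,0,-0.8,57,255],
  [0,0,0,0,-0.8,57,255],
])

```text
clock: 15.5
eef_pos: [0.6043, -0.2291, 0.1143]
eef_rot: [0.953, 0.034, 0.301, -0.01]
wrist_force: [1.9, 0.7, -0.5]
opening: 0.05
grasp_force: 46.9
```

```bash
python3 - <<'E'
from h import *
inrail();print(F.T@readout.observe()['wrist_force'])
E
```

```text
tool in rail mm [-32.6 -15.4  22. ] rot err [-1.000e-02 -2.000e-02 -8.994e+01]
[ 1.2764163   0.57555171 -1.5530358 ]
```

Request:
arm_command([
  [0,0,0,-1,0,1.5,255],
  [0,0,0,-2,0,3,255],
  [0,0,0,-3,0,3.8,255],
  [0,0,0,-3.8,0,3.8,255],
  [0,0,0,-3.8,0,3.8,255],
])

```text
clock: 16.0
eef_pos: [0.6035, -0.2301, 0.1112]
eef_rot: [0.953, 0.034, 0.302, -0.009]
wrist_force: [4.6, 1.6, 3.9]
opening: 0.0499
grasp_force: 47.2
```

```bash
python3 - <<'E'
from h import *
inrail();print(F.T@readout.observe()['wrist_force'])
E
```

```text
tool in rail mm [-35.1 -16.4  19.9] rot err [ 1.900e-01 -2.000e-02 -8.991e+01]
[6.05915487 1.32414503 0.47839895]
```

The shank now bears in the hole's upper edge. Opening and backing off.

Request:
arm_command([
  [0,0,0,1,0,0,60],
  [0,0,0,1,0,0,0],
  [0,0,0,1,0,0,0],
  [0,0,0,1,0,-10,0],
  [0,0,0,1,0,-40,0],
  [0,0,0,1,0,-80,0],
  [0,0,0,1,0,-120,0],
  [0,0,0,1,0,-120,0],
  [0,0,0,1,0,-120,0],
])

```text
clock: 16.9
eef_pos: [0.5348, -0.235, 0.2104]
eef_rot: [0.953, 0.033, 0.302, -0.008]
wrist_force: [-0.2, 0.3, -1.3]
opening: 0.0851
grasp_force: 0.0
```

```bash
cat >> h.py <<'E'
def hung(im,p,col,ztop):
    lo,hi={'blue':((95,80,40),(125,255,255)),'yellow':((20,120,100),(35,255,255))}[col]
    m=cv2.inRange(cv2.cvtColor(im,cv2.COLOR_BGR2HSV),lo,hi); m[:,:150]=0
    cs,h=cv2.findContours(m,cv2.RETR_CCOMP,cv2.CHAIN_APPROX_NONE)
    for i,c in enumerate(cs):
        if cv2.contourArea(c)>150:
            w=onplane('wrist',c.reshape(-1,2).astype(float),M+F[:,2]*ztop/1000,F[:,2],p); t=(w-M)@F*1000; rc=cv2.minAreaRect(t[:,:2].astype(np.float32)); print(col,'hole' if h[0][i][3]>=0 else 'out','c',np.round(rc[0],1),'size',np.round(rc[1],1),'ang',round(rc[2],1),'x',t[:,0].min().round(1),t[:,0].max().round(1),'y',t[:,1].min().round(1),t[:,1].max().round(1))
E
python3 - <<'E'
from h import *
inrail();im,p=snap('wrist','w11.png')
hung(im,p,'blue',24)
rel([.456,.30,.26],R.from_matrix(np.c_[[1,0,0],[0,-1,0],[0,0,-1]]))
E
```

```text
tool in rail mm [-34.6 -16.5 140.7] rot err [ 2.500e-01  7.000e-02 -8.989e+01]
blue out c [-35.2 -16.4] size [98.8 51.9] ang 1.2 x -85.0 14.1 y -42.1 10.5
blue hole c [ -5.8 -16.2] size [23.1 23.1] ang 44.9 x -17.7 6.2 y -27.3 -3.7
blue out c [  62.9 -191.5] size [61.6 77.1] ang 47.6 x 29.2 93.4 y -230.6 -153.4
turn [ -1.11 -35.03   3.9 ] shift [  -4.  -538.4  -66.3]
```

Blue hangs at the right height: size 99×52 at the collar plane, hole 5.8 mm below the axis, 1.2° off straight. Now yellow.

Request:
arm_command([
  [0,-4,0.4,0,-50,-40,0],
  [-0.2,-8,0.8,0,-100,-60,0],
  [-0.4,-12,1.2,0,-150,-66,0],
  [-0.6,-16,1.6,0,-200,-66,0],
  [-0.7,-20,2,0,-250,-66,0],
  [-0.8,-24,2.5,0,-300,-66,0],
  [-0.9,-28,3,0,-350,-66,0],
  [-1,-32,3.5,0,-400,-66,0],
  [-1.1,-35,3.9,3,-450,-66,0],
  [-1.1,-35,3.9,3,-476,-66,0],
])

```text
clock: 17.95
eef_pos: [0.4659, 0.2411, 0.2618]
eef_rot: [1.0, 0.001, -0.002, 0.0]
wrist_force: [1.6, -1.0, -0.0]
opening: 0.0857
grasp_force: 0.0
```

```bash
cat > t.py <<'E'
from h import *
D=lambda a:R.from_euler('z',a,degrees=True)*R.from_matrix(np.c_[[1,0,0],[0,-1,0],[0,0,-1]])
E
python3 - <<'E'
from t import *
rel([.4634,.2395,.10],D(-.8))
E
```

```text
turn [0.03 0.24 0.92] shift [ -1.9   1.6 161.9]
```

Request:
arm_command([
  [0,0.2,0.9,-2,1.6,40,0],
  [0,0.2,0.9,-2,1.6,85,0],
  [0,0.2,0.9,-2,1.6,130,0],
  [0,0.2,0.9,-2,1.6,170,0],
  [0,0.2,0.9,-2,1.6,195,0],
  [0,0.2,0.9,-2,1.6,205,0],
  [0,0.2,0.9,-2,1.6,205,0],
  [0,0.2,0.9,-2,1.6,205,0],
])

```text
clock: 18.75
eef_pos: [0.465, 0.237, 0.0596]
eef_rot: [1.0, -0.007, 0.002, -0.0]
wrist_force: [0.5, -0.5, 0.7]
opening: 0.0854
grasp_force: 0.0
```

```bash
python3 - <<'E'
from t import *
im,p=snap('wrist','w12.png'); print(tool()[0]); tiles(im,p)
rel([.4637,.2398,.0140],D(-.8))
E
```

```text
[0.46560808 0.23711576 0.06029829]
yellow pix [314. 228.] rect [array([464.1, 239.2]), array([ 52. , 100.8]), np.float64(88.8)] hole (((495.21148681640625, 238.4755859375), 11.909348487854004), array([494.7117417 , 238.40892007]))
turn [-0.07 -0.35 -0.06] shift [-2.2 -2.6 46.3]
```

Request:
arm_command([
  [0,-0.3,0,-1.6,-2.1,12,0],
  [0,-0.3,0,-1.6,-2.1,26,0],
  [0,-0.3,0,-1.6,-2.1,38,0],
  [0,-0.3,0,-1.6,-2.1,46,0],
  [0,-0.3,0,-1.6,-2.1,46,0],
  [0,-0.3,0,-1.6,-2.1,46,0],
  [0,-0.3,0,-1.6,-2.1,46,60],
  [0,-0.3,0,-1.6,-2.1,46,255],
  [0,-0.3,0,-1.6,-2.1,46,255],
  [0,-0.3,0,-1.6,-2.1,46,255],
], newtons=30)

```text
clock: 19.8
eef_pos: [0.4636, 0.239, 0.0138]
eef_rot: [1.0, -0.008, -0.0, -0.0]
wrist_force: [-1.1, 0.1, 5.2]
opening: 0.051
grasp_force: 31.2
```

Request:
arm_command([
  [0,0,0,0,0,0,255],
  [0,0,0,0,0,-1,255],
  [0,0,0,0,0,-15,255],
  [0,0,0,0,0,-40,255],
  [0,0,0,0,0,-85,255],
  [0,0,0,0,0,-130,255],
  [0,0,0,0,0,-180,255],
  [0,0,0,0,0,-200,255],
  [0,0,0,0,0,-200,255],
], newtons=45)

```text
clock: 20.7
eef_pos: [0.4657, 0.2395, 0.2183]
eef_rot: [1.0, -0.007, 0.004, -0.001]
wrist_force: [-0.7, -0.5, -0.1]
opening: 0.0503
grasp_force: 47.0
```

```bash
python3 - <<'E'
from t import *
im,p=snap('wrist','w13.png'); p0=tool()[0]; print(p0); tiles(im,p,p0[2]+.0065)
goto(-33,-15.5,110,trot2(F))
E
```

```text
[0.46423909 0.23904591 0.21542398]
yellow pix [318. 264.] rect [array([464.6, 240. ]), array([ 54.3, 103.1]), np.float64(88.8)] hole (((496.6234436035156, 238.74026489257812), 11.934968948364258), array([496.1134115 , 238.75679819]))
turn [ 1.38 34.8  -4.71] shift [ 96.4 470.4  28.7]
```

Request:
arm_command([
  [0,4,-0.5,10,45,-20,255],
  [0.2,8,-1,20,90,-25,255],
  [0.4,12,-1.5,30,135,-25,255],
  [0.6,16,-2,40,180,-25,255],
  [0.8,20,-2.5,50,225,-25,255],
  [1,24,-3,60,270,-25,255],
  [1.1,28,-3.5,70,315,-20,255],
  [1.2,32,-4.2,80,360,-15,255],
  [1.4,34.8,-4.7,90,410,-5,255],
  [1.4,34.8,-4.7,96,440,5,255],
])

```text
clock: 21.75
eef_pos: [0.5508, -0.2052, 0.2049]
eef_rot: [0.954, 0.031, 0.298, -0.011]
wrist_force: [0.3, -0.2, -0.4]
opening: 0.05
grasp_force: 47.1
```

```bash
python3 - <<'E'
from h import *
inrail();goto(-33,-15.5,100,trot2(F))
E
```

```text
tool in rail mm [-23.   12.1 125.9] rot err [ -0.2    0.28 -90.23]
turn [ 0.05  0.31 -0.23] shift [-9.7 27.7 25.9]
```

Request:
arm_command([
  [0,0.3,-0.2,-4,14,8,255],
  [0,0.3,-0.2,-9.7,27.7,16,255],
  [0,0.3,-0.2,-9.7,27.7,26,255],
  [0,0.3,-0.2,-9.7,27.7,26,255],
  [0,0.3,-0.2,-9.7,27.7,26,255],
  [0,0.3,-0.2,-9.7,27.7,26,255],
])

```text
clock: 22.35
eef_pos: [0.5615, -0.2288, 0.181]
eef_rot: [0.953, 0.035, 0.301, -0.01]
wrist_force: [-0.0, 0.9, -0.6]
opening: 0.05
grasp_force: 47.1
```

```bash
python3 - <<'E'
from h import *
inrail();im,p=snap('wrist','w14.png'); P0,Q=tool(); zt=(F.T@(P0-M)*1000)[2]+6.7
hung(im,p,'yellow',zt); print('tip pred',proj('wrist',[M+F@np.array([0,-.015,.067])],p))
goto(-33,-15.5,27,trot2(F))
E
```

```text
tool in rail mm [-29.3 -12.2 101.1] rot err [ 4.000e-02 -5.000e-02 -8.974e+01]
yellow out c [-28.9 -12.3] size [ 51.8 100.6] ang 90.0 x -79.2 21.4 y -38.1 13.6
yellow hole c [  1.7 -12.3] size [21.9 21.9] ang 46.3 x -8.9 12.4 y -23.8 -0.7
tip pred [[323.66433115 185.53789132]]
turn [ 0.02 -0.08  0.27] shift [-4.   3.1 74.2]
```

Request:
arm_command([
  [0,0,0.2,-4,3,5,255],
  [0,0,0.2,-4,3,12,255],
  [0,0,0.2,-4,3,18,255],
  [0,0,0.2,-4,3,18,255],
  [0,0,0.2,-4,3,18,255],
])

```text
clock: 22.9
eef_pos: [0.5686, -0.2321, 0.1633]
eef_rot: [0.953, 0.033, 0.301, -0.011]
wrist_force: [-0.1, -0.1, -0.2]
opening: 0.0501
grasp_force: 47.1
```

```bash
python3 - <<'E'
from h import *
inrail();im,p=snap('wrist','w15.png'); P0,Q=tool(); zt=(F.T@(P0-M)*1000)[2]+6.7
hung(im,p,'yellow',zt); print(F.T@readout.observe()['wrist_force'])
goto(-33,-15.5,27,trot2(F))
E
```

```text
tool in rail mm [-33.8 -16.   82.7] rot err [ 1.000e-02 -3.000e-02 -9.001e+01]
yellow out c [-33.4 -16. ] size [ 51.8 100.6] ang 89.7 x -83.7 16.8 y -42.1 9.9
yellow hole c [ -2.8 -16.2] size [21.9 21.9] ang 48.0 x -13.4 7.9 y -27.8 -4.7
[ 0.69377473 -0.63266233 -0.02246779]
turn [ 0.01 -0.04  0.  ] shift [ 0.6 -0.6 55.9]
```

Request:
arm_command([
  [0,0,0,0.5,-0.6,8,255],
  [0,0,0,0.5,-0.6,18,255],
  [0,0,0,0.5,-0.6,28,255],
  [0,0,0,0.5,-0.6,38,255],
  [0,0,0,0.5,-0.6,47,255],
  [0,0,0,0.5,-0.6,53,255],
  [0,0,0,0.5,-0.6,53,255],
])

```text
clock: 23.65
eef_pos: [0.5994, -0.2292, 0.1194]
eef_rot: [0.953, 0.033, 0.3, -0.011]
wrist_force: [0.5, 0.1, -0.6]
opening: 0.0498
grasp_force: 47.1
```

```bash
python3 - <<'E'
from h import *
inrail();print(F.T@readout.observe()['wrist_force'])
E
```

```text
tool in rail mm [-33.7 -15.1  29. ] rot err [-4.000e-02 -2.000e-02 -9.002e+01]
[ 0.09032664  0.10398995 -0.78875431]
```

Request:
arm_command([
  [0,0,0,-1,0,1.5,255],
  [0,0,0,-1.5,0,2.5,255],
  [0,0,0,-2,0,3.6,255],
  [0,0,0,-2.5,0,3.6,255],
  [0,0,0,-2.5,0,3.6,255],
])

```text
clock: 24.15
eef_pos: [0.5995, -0.2299, 0.1166]
eef_rot: [0.953, 0.033, 0.301, -0.01]
wrist_force: [0.6, -0.1, -0.4]
opening: 0.0499
grasp_force: 47.1
```

```bash
python3 - <<'E'
from h import *
inrail();print(F.T@readout.observe()['wrist_force'])
E
```

```text
tool in rail mm [-35.3 -15.8  26.6] rot err [ 1.1e-01 -2.0e-02 -9.0e+01]
[ 0.23242425 -0.16600723 -0.68835799]
```

Request:
arm_command([
  [0,0,0,-0.5,0,1,255],
  [0,0,0,-1,0,1.8,255],
  [0,0,0,-1,0,1.8,255],
])

```text
clock: 24.45
eef_pos: [0.6002, -0.2299, 0.1149]
eef_rot: [0.953, 0.033, 0.302, -0.01]
wrist_force: [-0.2, 0.4, 3.3]
opening: 0.05
grasp_force: 47.3
```

```bash
python3 - <<'E'
from h import *
inrail();print(F.T@readout.observe()['wrist_force'])
E
```

```text
tool in rail mm [-35.7 -15.9  24.9] rot err [ 1.400e-01 -5.000e-02 -8.999e+01]
[1.72556397 0.38664265 2.79255876]
```

Contact with the blue tile. Release and back off.

Request:
arm_command([
  [0,0,0,0,0,-0.3,60],
  [0,0,0,0,0,-0.3,0],
  [0,0,0,0,0,-0.3,0],
  [0,0,0,0,0,-10,0],
  [0,0,0,0,0,-40,0],
  [0,0,0,0,0,-80,0],
  [0,0,0,0,0,-120,0],
  [0,0,0,0,0,-120,0],
  [0,0,0,0,0,-120,0],
])

```text
clock: 25.35
eef_pos: [0.5307, -0.2352, 0.2139]
eef_rot: [0.953, 0.033, 0.302, -0.009]
wrist_force: [-0.2, 0.1, 0.3]
opening: 0.0852
grasp_force: 0.0
```

```bash
python3 - <<'E'
from h import *
inrail();im,p=snap('wrist','w16.png')
for z in(31,35): hung(im,p,'yellow',z)
hung(im,p,'blue',24)
# peg tip from wrist: bright pixels near predicted tip
u,v=proj('wrist',[M+F@np.array([0,-.015,.067])],p)[0]; print('tip pred',u,v)
g=cv2.cvtColor(im,cv2.COLOR_BGR2GRAY); hs=cv2.cvtColor(im,cv2.COLOR_BGR2HSV)
s=(hs[...,1]<60).astype(np.uint8); s[:int(v)-40]=0;s[int(v)+25:]=0;s[:,:int(u)-22]=0;s[:,int(u)+22:]=0
ys,xs=np.nonzero(s); print('grey px: u',xs.min(),xs.max(),xs.mean(),'v',ys.min(),ys.max())
E
```

```text
tool in rail mm [-36.  -16.3 145.9] rot err [ 2.500e-01  4.000e-02 -8.997e+01]
yellow out c [-35.5 -16.1] size [99.8 52.2] ang 0.1 x -85.4 14.4 y -42.2 10.0
yellow hole c [ -5.6 -16. ] size [23.4 23.4] ang 45.3 x -17.1 5.8 y -28.4 -4.3
yellow out c [-34.3 -16.1] size [98.3 51.3] ang 0.1 x -83.4 14.9 y -41.8 9.6
yellow hole c [ -4.8 -16. ] size [23. 23.] ang 45.3 x -16.1 6.5 y -28.2 -4.5
blue out c [  62.5 -194.1] size [62.6 78.1] ang 51.0 x 27.9 92.8 y -234.0 -154.6
tip pred 315.4246091976633 154.48486714108938
grey px: u 293 336 315.6058139534884 v 114 165
```

Yellow sits in front at the right height (99.8×52.2 mm at that plane), 0.1° off straight, and blue is fully hidden behind it. The arm is clear, so I'm handing in.

```bash
python3 -c "
from rig import hand_in; print(hand_in())"
```

```text
the job is handed in; nothing more can be done
None
```

The job is handed in at about 25 s, well under 72 s: the spare peg is locked square in the rail 15 mm right of the gap's middle (clear of the bolt), with the blue tile and then the yellow hung on it down to the collar; I don't have the judging result.

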